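# Fetch the sample-tube rack from behind the jars

## Robot

A 7-joint arm with a two-finger parallel gripper is mounted at the origin on the work surface. World frame = base frame: x ahead of the robot, y to its left, z up, the work surface at z = 0. Lengths are in m, angles in rad, forces in N, time in s.
With the tool pointing down it reaches from about 0.4 to 0.85 m from the base axis. Payload 10.4 kg.
Tool frame: the origin (TCP) lies midway between the tips of the shut fingers; the grasp point (between the pads) lies 19 mm behind it; x points along the fingers, z is the direction in which the jaws open and shut, and the axes are right-handed (so a half turn about x gives the same grasp; the last joint's range is limited). The gripper opens to 85 mm and grips with 20 to 120 N. Pads are 22 mm wide; open, the fingers measure 114 mm over their backs; the gripper's body (76 mm by 85 mm) begins 54 mm behind the grasp point. The pads swing forward as they close: fully open they stand 13 mm farther back than shut.
Start: joints at [-1.188, 0.332, -0.065, 1.46, 0.022, 1.35, -0.088], TCP at [0.247, 0.574, 0.231] pointing down, gripper open.
Joint ranges: [-2.6, 2.6], [-0.5, 2.12], [-1.47, 1.34], [0.16, 2.42], [-1.27, 4.41], [0.06, 2.06], [-2.6, 2.6]. Speed limits (rad/s): [2.22, 2.22, 2.79, 2.79, 3.14, 3.14, 3.14].

## Interface

Orientations are given as a unit quaternion [w, x, y, z].
In Python, from rig import robot, read_camera gives the robot as it stands.
- The arm moves only by the shell command python3 -m jog 'ROWS' [FORCE]. ROWS is JSON, a list of rows, each a list of 5 numbers: the finger opening in m, from 0 to 0.0854, then the shift along the tool's x, y, z in m, then the turn about the tool's x in rad. A call has 1 to 20 rows; each row shifts and turns the pose as measured when the row begins, along the tool's axes as they then stand; what a row does not reach is not made up. A row lasts 1/12 s, in which the tool goes at most 41.7 mm and 7.16 degrees, less where a joint would pass 70% of its speed; a pose out of reach is approached as far as the arm can. A call is refused whole if a number of a shift passes 0.0417 or a number of a turn 0.125, either way. A call with a gripper value outside its range is refused whole. The fingers move at their own pace and stop on an object; FORCE is the grip in N (left out, the last holds). Time passes only in rows, so rows that do not move let the fingers close. It gives the time, the measured TCP pose, the force and the opening at its end, in the units of the state.
- robot.read_state(): the state, without advancing time (a new reading comes with each control period).
- read_camera(name): name is "side" or "top"; returns a dict with "image" (400x640x3 uint8, red, green, blue), "depth" (400x640 float32, m along the optical axis (not along the pixel's ray), 0 where there is no reading), "mtx" (3x3 intrinsics, pixels), "T" (4x4, takes a point from camera to world coordinates). Camera axes: x right, y down, z forward; pixel columns grow to the right and rows downward; lengths in m; the calibration is good to about 2 mm. A picture is of the moment at which its call begins.
- robot.close_job(): hands the job in, once; it reports no verdict.
The state is a dict: "clock": time; "qpos": joint angles; "qd": joint speeds; "joint_efforts": joint torques, N m; "position": TCP position; "orientation": TCP orientation; "wrist_force": force on the tool from outside, world axes, zero at the start; "moment": the same for the moment, N m; "opening": opening from 0.0 (shut) to 1.0 (fully open).
Only numpy, scipy, OpenCV 4.12 (cv2) and the standard library are available. Lean on these libraries where they do the work, as an engineer would, in place of code of your own. Each camera call takes 0.05 s, during which the arm holds its last target. There are 200 camera calls.

## Task

Clear the two storage jars from the white stand and stand them both on the black side mat; then lift out the teal tube rack behind them and set it down flat inside the orange tray, long side along the tray's long side. After that put each jar back upright in the middle of the coaster that matches the colour of its lid disc, without knocking a jar or the rack over and without disturbing the sanitiser bottle or the pen pot.

Things in the scene. Friction and masses are not known exactly. Their poses are not given: they have to be found in the camera images.
- jar_blue: Glass jar of white cotton balls, bamboo lid with a blue disc; plain upright cylinder, 54 mm diameter (lid too), 100 mm tall, about 0.3 kg, loose. Origin: centre of its underside, z up. It starts on the blue pad, the other jar about 24 mm beside it and the rack about 16 mm behind it: grip its top 35 mm, fingers closing along the stand's x.
- jar_yellow: Glass jar of green balls, bamboo lid with a yellow disc; plain upright cylinder, 54 mm diameter (lid too), 100 mm tall, about 0.3 kg, loose. Origin: centre of its underside, z up. It starts on the yellow pad, the other jar about 24 mm beside it and the rack about 16 mm behind it: grip its top 35 mm, fingers closing along the stand's x.
- rack: Teal block rack of capped tubes (a red and a green row), one rigid piece, about 0.28 kg, loose: 44 mm in its x, 150 mm in its y (long side), block 40 mm tall, caps to 56 mm. Origin: centre of its underside, z up. It starts on the stand behind the jars, long side along the stand's y; grip across its width at mid-length. No room for a finger in front of it until the jars are gone.
- pad_blue: Thin square blue coaster 74 x 74 mm, 3 mm thick, fixed on the stand (its top 23 mm above the table); home of the jar with the blue disc, and visible around that jar's foot. Origin: centre of its underside, z up, x and y along its sides, parallel to the stand's.
- pad_yellow: Thin square yellow coaster 74 x 74 mm, 3 mm thick, fixed on the stand (its top 23 mm above the table); home of the jar with the yellow disc, and visible around that jar's foot. Origin: centre of its underside, z up, x and y along its sides, parallel to the stand's.
- side_mat: Thin black rubber mat on the table, fixed, 210 mm in its x (long side), 130 mm in its y, 3 mm thick: the side area with room for both jars. Origin: centre of its underside, z up.
- tray: Shallow open orange plastic tray on the table, fixed, outside 190 mm in its x (long side) by 84 mm in its y, rim 14 mm tall, walls and floor 4 mm thick, so inside 182 x 76 mm with the floor 4 mm above the table. Origin: centre of its underside, z up.
- stand: Low white board fixed on the table, 190 mm in its x (depth, x away from the robot), 250 mm in its y, 20 mm tall, with a metal lip to 36 mm height along its far edge, about 45 mm behind the rack. Coasters, jars and rack stand on it. Origin: centre of its underside, z up.
- sanitiser: White sanitiser bottle with a blue cap, 56 mm diameter, 150 mm tall, loose bystander: leave alone. Origin: centre of its underside.
- pen_pot: Grey round pot with a blue and a red pen, 64 mm diameter, pot 75 mm and pens 121 mm tall, loose bystander: leave alone. Origin: centre of its underside.

How it is judged:
On the way, in this order (a step that is already met when the one before it is completed fails the run):
1. both jars stand released on the side mat (x of jar_blue in the frame of side_mat between -0.1 and 0.1 m and y of jar_blue in the frame of side_mat between -0.062 and 0.062 m and z of each of jar_blue, jar_yellow in the frame of side_mat below 0.008 m and contact force between the fingers and jar_blue below 0.1 N and linear speed of each of jar_blue, jar_yellow below 0.03 m/s and angular speed of each of jar_blue, jar_yellow below 0.3 rad/s and angle between each of jar_blue, jar_yellow's own z axis and vertical below 0.1 rad and x of jar_yellow in the frame of side_mat between -0.1 and 0.1 m and y of jar_yellow in the frame of side_mat between -0.062 and 0.062 m and contact force between the fingers and jar_yellow below 0.1 N), for 0.2 s.
2. the rack lies flat and released inside the tray (x of rack in the frame of tray between -0.022 and 0.022 m and y of rack in the frame of tray between -0.022 and 0.022 m and z of rack in the frame of tray below 0.008 m and angle between the y axis of rack and the x axis of tray, either way round below 0.3 rad and linear speed of rack below 0.03 m/s and angular speed of rack below 0.3 rad/s and angle between rack's own z axis and vertical below 0.1 rad and contact force between the fingers and rack below 0.1 N), for 0.2 s.
3. both jars are back on their own coasters (horizontal distance between jar_blue and pad_blue below 0.012 m and z of jar_blue in the frame of pad_blue below 0.007 m and linear speed of each of jar_blue, jar_yellow below 0.03 m/s and angular speed of each of jar_blue, jar_yellow below 0.3 rad/s and angle between each of jar_blue, jar_yellow's own z axis and vertical below 0.1 rad and horizontal distance between jar_yellow and pad_yellow below 0.012 m and z of jar_yellow in the frame of pad_yellow below 0.007 m), for 0.2 s.
At the end, for the whole second after the job is handed in: The rack rests flat on the tray's floor inside its walls, long side along the tray's; the jar with the blue disc stands upright within 12 mm of the centre of the blue coaster and the jar with the yellow disc within 12 mm of the centre of the yellow one; all released and at rest (all of step 3 and x of rack in the frame of tray between -0.022 and 0.022 m and y of rack in the frame of tray between -0.022 and 0.022 m and z of rack in the frame of tray below 0.008 m and angle between the y axis of rack and the x axis of tray, either way round below 0.3 rad and linear speed of rack below 0.03 m/s and angular speed of rack below 0.3 rad/s and angle between rack's own z axis and vertical below 0.1 rad); the robot touches nothing.
It fails at once if a jar or the rack is knocked over (tipped more than 0.6 rad) (angle between any of jar_blue, jar_yellow, rack's own z axis and vertical above 0.6 rad).
It fails at once if the sanitiser bottle or the pen pot is moved more than 20 mm or tipped (distance of any of sanitiser, pen_pot from where it was at the start of the episode above 0.02 m or angle between any of sanitiser, pen_pot's own z axis and vertical above 0.3 rad).
It also fails if it takes over 115 s, if anything falls off the work surface, if the arm or the gripper's body presses on something with over 40 N, if the wrist force passes 120 N, or if a joint passes its speed limit or range.

## Working session

There is one attempt and no reset: what is moved stays moved. The work goes in short steps, Python scripts to look and compute and a shell command to move; the robot and the scene stay as the last step left them, time stands still between calls to the robot, and variables do not carry over. Pictures are saved under pics/ and viewed, about 12 in all and at most 16, crops included, and the job is handed in when it is done.

```bash
mkdir -p pics; ls; python3 - <<'E'
from rig import robot, read_camera
import cv2
s=robot.read_state(); print(s)
for n in("top","side"):
    c=read_camera(n); cv2.imwrite(f"pics/{n}0.png",c["image"][:,:,::-1]); print(n,c["mtx"],c["T"])
E
```

```text
pics
{'clock': 0.0, 'qpos': array([-1.18759929,  0.3328874 , -0.06468791,  1.46093474,  0.02161942,
        1.34988938, -0.08846649]), 'qd': array([ 2.03777813e-05, -7.78086405e-04,  1.79933762e-04,  7.42370277e-04,
        3.65060781e-04,  1.81553144e-03, -4.74730952e-04]), 'joint_efforts': array([-1.91066820e-04, -6.25437355e+01,  4.91072831e-02, -3.91617322e+01,
        1.62509020e-02,  9.71442409e-03, -1.27015326e-05]), 'position': array([0.24659103, 0.57389612, 0.23050935]), 'orientation': array([ 0.59008641, -0.3893047 ,  0.59089078,  0.38870035]), 'wrist_force': array([ 0.33324127,  0.58359259, -0.04321348]), 'moment': array([ 0.01931291,  0.0320115 , -0.02828407]), 'opening': 0.9981168455781745}
top [[501.75680543   0.         321.5137641 ]
 [  0.         501.75680543 211.21142471]
 [  0.           0.           1.        ]] [[ 0.02060721 -0.99415326  0.10599356  0.48818754]
 [-0.99944564 -0.0177113   0.0281907  -0.01427878]
 [-0.02614859 -0.10651573 -0.99396713  1.07670479]
 [ 0.          0.          0.          1.        ]]
side [[511.68110172   0.         318.32525363]
 [  0.         511.68110172 193.96476305]
 [  0.           0.           1.        ]] [[ 0.92903755 -0.26828135  0.25478294  0.27000809]
 [-0.3695205  -0.6382984   0.67529975 -0.83567148]
 [-0.01854279 -0.72152634 -0.69213864  0.93058114]
 [ 0.          0.          0.          1.        ]]
```

View pics/top0.png

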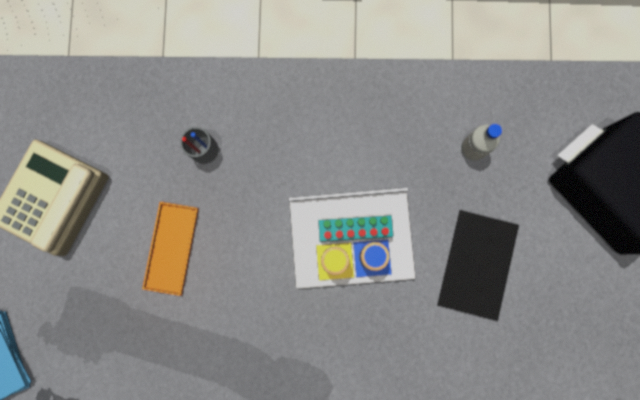

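View pics/side0.png

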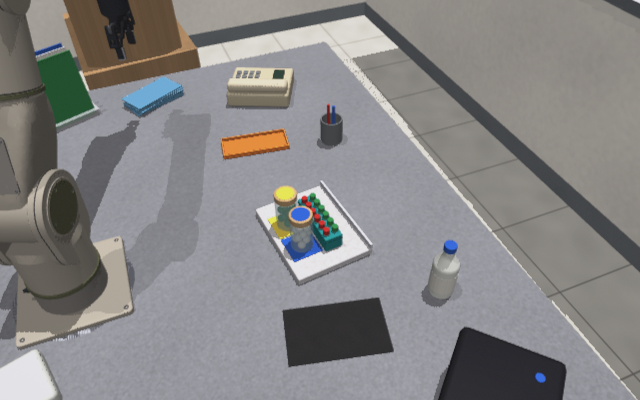

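```bash
cat > h.py <<'E'
import numpy as np, cv2
from rig import robot, read_camera
from scipy.spatial.transform import Rotation as R
def ray(c,uv,z):
    uv=np.atleast_2d(uv).astype(float); K,T=c["mtx"],c["T"]
    d=np.c_[(uv-K[:2,2])/K[0,0],np.ones(len(uv))]@T[:3,:3].T; o=T[:3,3]
    return (o+d*((z-o[2])/d[:,2])[:,None])[:,:2]
def zmap(c):
    K,T=c["mtx"],c["T"]; v,u=np.mgrid[:400,:640]; d=c["depth"]
    p=np.dstack([(u-K[0,2])/K[0,0]*d,(v-K[1,2])/K[1,1]*d,d])
    return (p@T[:3,:3].T+T[:3,3])
def hsv(c): return cv2.cvtColor(c["image"],cv2.COLOR_RGB2HSV)
def mask(c,lo,hi,box=None,zr=None):
    m=cv2.inRange(hsv(c),lo,hi)
    if zr: z=zmap(c)[:,:,2]; m[(z<zr[0])|(z>zr[1])]=0
    if box:
        b=np.zeros_like(m); b[box[1]:box[3],box[0]:box[2]]=1; m*=b
    return m
def big(m): return max(cv2.findContours(m,cv2.RETR_EXTERNAL,cv2.CHAIN_APPROX_NONE)[0],key=cv2.contourArea)[:,0]
def rect(c,m,z):
    p=ray(c,big(m),z); (x,y),(w,h),a=cv2.minAreaRect((p*1000).astype(np.float32))
    if w<h: w,h,a=h,w,a+90
    return round(x/1000,4),round(y/1000,4),round(w,1),round(h,1),round((a+90)%180-90,1)  # yaw of long side
def go(x,y,z,yaw=None):
    s=robot.read_state(); M=R.from_quat(s["orientation"][[1,2,3,0]]).as_matrix()
    zy=np.degrees(np.arctan2(M[1,2],M[0,2]))
    d=M.T@(np.array([x,y,z])-s["position"])
    t=None
    if yaw is not None:
        e=(yaw-zy+90)%180-90; t=-np.radians(e)   # tool x is down
    print("pos",s["position"].round(4),"jaw yaw",zy.round(1),"tilt",np.degrees(np.arccos(-M[2,0])).round(2),"open",round(s["opening"],3),"F",s["wrist_force"].round(1),"t",round(s["clock"],2))
    print("shift mm",(d*1000).round(1),"turn",t,"j7",s["qpos"][6].round(2))
E
python3 - <<'E'
from h import *
c=read_camera("top"); P=zmap(c)
print("tray",rect(c,mask(c,(5,150,120),(18,255,255),(100,180,240,320)),.014))
m=mask(c,(0,0,0),(180,255,75),(420,200,530,330)); print("mat",rect(c,m,.003))
print("standwhite",rect(c,cv2.morphologyEx(mask(c,(0,0,190),(180,40,255),(270,170,430,310)),cv2.MORPH_CLOSE,np.ones((45,45))),.02))
for n,lo,hi in(("yel",(20,110,100),(34,255,255)),("blu",(105,120,80),(125,255,255))):
    b=(280,200,430,310)
    m=mask(c,lo,hi,b,(.005,.05)); d=mask(c,lo,hi,b,(.1,.15))
    u=cv2.bitwise_or(m,d)
    print(n,"pad",rect(c,m,.023),rect(c,u,.023),"disc",rect(c,d,.123),"cloud top",P[d>0].mean(0).round(4), "padpx",(m>0).sum(),"padz",np.median(P[m>0][:,2]))
    j=((P[:,:,2]>.112)&(P[:,:,2]<.14)).astype(np.uint8)
print([np.r_[ray(c,[cv2.minEnclosingCircle(k)[0]],.123)[0],cv2.minEnclosingCircle(k)[1]].round(4) for k in cv2.findContours(j*np.uint8(255),0,1)[0] if 200<cv2.contourArea(k)<3000])
m=mask(c,(78,80,40),(96,255,255),(290,190,430,260),(.03,.1)); print("rack",rect(c,m,.06))
go(0,0,0,0)
E
```

```text
tray (0.5174, 0.3366, 187.0, 83.3, -8.2)
mat (0.4954, -0.3164, 207.6, 127.7, -13.4)
standwhite (0.5471, -0.0481, 245.5, 188.1, -84.2)
yel pad (0.4965, -0.0141, 71.8, 70.9, 6.0) (0.4965, -0.0141, 71.8, 70.9, 6.0) disc (0.4967, -0.0137, 51.1, 50.8, -88.8) cloud top [ 0.4963 -0.0142  0.1233] padpx 536 padz 0.023249748716019702
blu pad (0.5046, -0.0915, 70.5, 70.0, -83.9) (0.5087, -0.0977, 41.4, 40.9, 72.2) disc (0.5067, -0.0897, 37.4, 37.0, 72.2) cloud top [ 0.5068 -0.0897  0.1237] padpx 392 padz 0.02314989419625757
[array([ 4.96400e-01, -1.39000e-02,  1.41606e+01]), array([ 0.5063, -0.0895, 14.3218])]
rack (0.5632, -0.0547, 147.3, 43.1, -85.1)
pos [0.2466 0.574  0.2307] jaw yaw 66.8 tilt 0.06 open 1.002 F [ 0.4 -0.2 -0.3] t 0.15
shift mm [ 231.4    0.  -624.5] turn 1.165026880284494 j7 -0.09
```

```bash
python3 -m jog '[[0.0854,0,0,0,0.12],[0.0854,0,0,0,0.12],[0.0854,0,0,0,0.12],[0.0854,0,0,0,0.12],[0.0854,0,0,0,0.12],[0.0854,0,0,0,0.12],[0.0854,0,0,0,0.12],[0.0854,0,0,0,0.12],[0.0854,0,0,0,0.1],[0.0854,0,0,0,0],[0.0854,0,0,0,0]]' 40; python3 -c "
from h import *
go(.5065,-.0896,.22,5.5)"
```

```text
clock: 1.07
position: [0.246, 0.5721, 0.2267]
orientation: [0.706, -0.025, 0.708, 0.019]
wrist_force: [0.1, 0.0, 0.3]
opening: 0.998
pos [0.246  0.5721 0.2267] jaw yaw 3.6 tilt 0.49 open 0.998 F [0.1 0.  0.3] t 1.07
shift mm [  11.2 -676.6  218.8] turn -0.033640952246056746 j7 -1.16
```

```bash
python3 -m jog '[[0.0854,0,-0.038,0.0125,0],[0.0854,0,-0.038,0.0125,0],[0.0854,0,-0.038,0.0125,0],[0.0854,0,-0.038,0.0125,0],[0.0854,0,-0.038,0.0125,0],[0.0854,0,-0.038,0.0125,0],[0.0854,0,-0.038,0.0125,0],[0.0854,0,-0.038,0.0125,0],[0.0854,0,-0.038,0.0125,0],[0.0854,0,-0.038,0.0125,0],[0.0854,0,-0.038,0.0125,0],[0.0854,0,-0.038,0.0125,0],[0.0854,0,-0.038,0.0125,0],[0.0854,0,-0.038,0.0125,0],[0.0854,0,-0.038,0.0125,0],[0.0854,0,-0.038,0.0125,0],[0.0854,0,-0.038,0.0125,0],[0.0854,0,0,0,0]]'; python3 -c "
from h import *
go(.5065,-.0896,.17,5.5)"
```

```text
clock: 2.57
position: [0.5253, -0.0758, 0.2293]
orientation: [0.706, -0.054, 0.705, 0.048]
wrist_force: [0.5, 0.3, -0.2]
opening: 0.997
pos [ 0.5253 -0.0758  0.2293] jaw yaw 8.3 tilt 0.44 open 0.997 F [ 0.5  0.3 -0.2] t 2.57
shift mm [ 59.4 -10.5 -20.6] turn 0.04816779393701749 j7 0.28
```

```bash
python3 -m jog '[[0.0854,0,0,0,0.045],[0.0854,0.02,-0.01,-0.02,0],[0.0854,0.02,0,0,0],[0.0854,0.02,0,0,0],[0.0854,0,0,0,0],[0.0854,0,0,0,0]]'; python3 -c "
from h import *
go(.5065,-.0896,.09,5.5)"
```

```text
clock: 3.07
position: [0.5066, -0.094, 0.1682]
orientation: [0.707, -0.043, 0.705, 0.035]
wrist_force: [0.6, -0.8, 1.1]
opening: 1.003
pos [ 0.5066 -0.094   0.1682] jaw yaw 6.3 tilt 0.62 open 1.003 F [ 0.6 -0.8  1.1] t 3.07
shift mm [78.2  5.2  0.2] turn 0.014269710009430068 j7 0.3
```

```bash
python3 -m jog '[[0.0854,0,0.005,0,0.014],[0.0854,0.02,0,0,0],[0.0854,0.02,0,0,0],[0.0854,0.02,0,0,0],[0.0854,0.018,0,0,0],[0.0854,0,0,0,0],[0.0854,0,0,0,0]]'; python3 -c "
from h import *
go(.5065,-.0896,.09,5.5)"
```

```text
clock: 3.65
position: [0.5127, -0.0854, 0.0961]
orientation: [0.711, -0.04, 0.701, 0.033]
wrist_force: [0.4, -0.6, 0.4]
opening: 1.002
pos [ 0.5127 -0.0854  0.0961] jaw yaw 5.9 tilt 0.94 open 1.002 F [ 0.4 -0.6  0.4] t 3.65
shift mm [ 6.  -3.5 -6.7] turn 0.007682567889175601 j7 0.34
```

```bash
python3 -m jog '[[0.0854,0.004,-0.0035,-0.0065,0],[0.0854,0,0,0,0],[0.0854,0,0,0,0]]'; python3 -c "
from h import *
go(.5065,-.0896,.09,5.5)
s=robot.read_state();print(R.from_quat(s['orientation'][[1,2,3,0]]).as_matrix()[:,0])
c=read_camera('side');cv2.imwrite('pics/s1.png',cv2.resize(c['image'][130:300,230:400,::-1],None,fx=3,fy=3))"
```

```text
clock: 3.9
position: [0.5082, -0.0892, 0.0953]
orientation: [0.712, -0.04, 0.7, 0.034]
wrist_force: [-1.0, 0.0, 0.0]
opening: 1.003
pos [ 0.5082 -0.0892  0.0953] jaw yaw 6.0 tilt 1.14 open 1.003 F [-1.  0.  0.] t 3.9
shift mm [ 5.2 -0.2 -1.8] turn 0.009287244935857085 j7 0.35
[ 0.01829038 -0.00770193 -0.99980305]
```

View pics/s1.png

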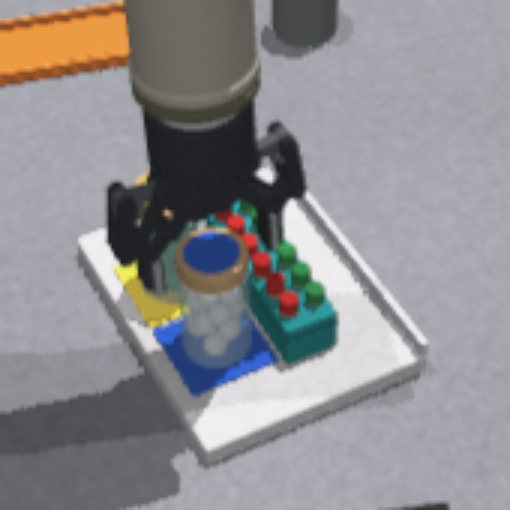

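```bash
python3 - <<'E'
from h import *
c=read_camera('side'); P=zmap(c); 
for (u,v) in [(155,280),(155,260),(270,230),(272,210),(213,255),(245,275),(200,210)]:
    U,V=230+u//3,130+v//3; print((u,v),P[V,U].round(3),c["image"][V,U])
j=mask(c,(105,120,80),(125,255,255),None,(.1,.15)); print("disc side",P[j>0].mean(0))
t=read_camera('top'); cv2.imwrite('pics/t1.png',cv2.resize(t['image'][150:320,250:450,::-1],None,fx=3,fy=3))
E
```

```text
(155, 280) [ 0.459 -0.101  0.124] [70 70 74]
(155, 260) [ 0.459 -0.107  0.151] [39 40 43]
(270, 230) [ 0.552 -0.097  0.135] [74 75 78]
(272, 210) [ 0.552 -0.097  0.154] [42 43 47]
(213, 255) [ 0.507 -0.096  0.125] [ 32  58 118]
(245, 275) [ 0.524 -0.112  0.114] [110  97  78]
(200, 210) [ 0.494 -0.11   0.188] [33 34 38]
disc side [ 0.63082508 -0.25340063  0.13058054]
```

View pics/t1.png

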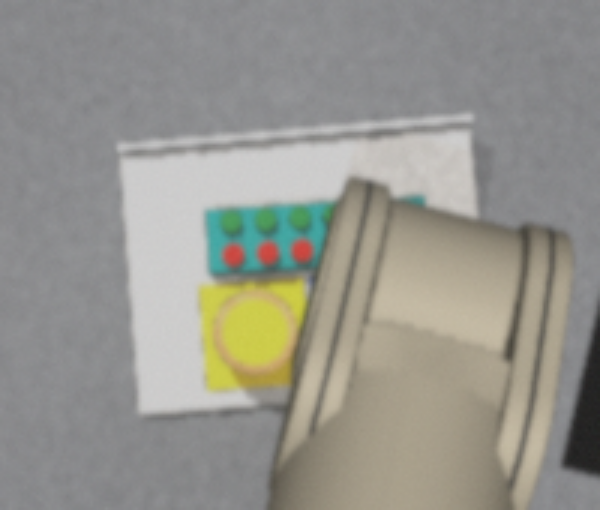

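The side view shows the fingers straddling the blue jar (left finger at about (155,265), right at about (270,225), lid at (213,255)). Depth puts the finger faces at y≈-0.10, so they are centred. Closing now.

```bash
python3 -m jog '[[0.0854,0.006,0,-0.0015,0],[0.0854,0,0,0,0],[0.04,0,0,0,0],[0.04,0,0,0,0],[0.04,0,0,0,0],[0.04,0,0,0,0],[0.04,0,0,0,0],[0.04,0,0,0,0],[0.04,0,0,0,0],[0.04,0,0,0,0]]' 40; python3 -c "
from h import *
go(.5065,-.0896,.22,5.5)"
```

```text
clock: 4.88
position: [0.5069, -0.0894, 0.089]
orientation: [0.712, -0.04, 0.7, 0.034]
wrist_force: [-0.9, 0.9, 1.5]
opening: 0.622
pos [ 0.5069 -0.0894  0.089 ] jaw yaw 6.0 tilt 1.13 open 0.622 F [-0.9  0.9  1.5] t 4.88
shift mm [-131.    -1.4    1.8] turn 0.00920643126821091 j7 0.35
```

```bash
python3 -m jog '[[0.04,-0.01,0,0,0],[0.04,-0.025,0,0,0],[0.04,-0.03,0,0,0],[0.04,-0.03,0,0,0],[0.04,-0.02,0,0,0],[0.04,0,0,0,0],[0.04,0,0,0,0]]'; python3 -c "
from h import *
go(.437,-.3025,.2,5.5)"
```

```text
clock: 5.47
position: [0.5011, -0.0892, 0.2082]
orientation: [0.71, -0.04, 0.703, 0.033]
wrist_force: [-0.1, -0.0, -4.3]
opening: 0.622
pos [ 0.5011 -0.0892  0.2082] jaw yaw 5.9 tilt 0.81 open 0.622 F [-0.1 -0.  -4.3] t 5.47
shift mm [   9.5 -205.5  -85.8] turn 0.007068351997953644 j7 0.24
```

```bash
python3 -m jog '[[0.04,0,-0.015,-0.006,0],[0.04,0,-0.027,-0.011,0],[0.04,0,-0.027,-0.011,0],[0.04,0,-0.027,-0.011,0],[0.04,0,-0.027,-0.011,0],[0.04,0,-0.027,-0.011,0],[0.04,0,-0.027,-0.011,0],[0.04,0,-0.02,-0.01,0],[0.04,0,-0.01,-0.004,0],[0.04,0,0,0,0],[0.04,0,0,0,0]]'; python3 -c "
from h import *
go(.437,-.3025,.09,5.5)"
```

```text
clock: 6.38
position: [0.4264, -0.3095, 0.1946]
orientation: [0.703, -0.04, 0.709, 0.035]
wrist_force: [0.3, 1.0, -4.5]
opening: 0.622
pos [ 0.4264 -0.3095  0.1946] jaw yaw 6.1 tilt 0.66 open 0.622 F [ 0.3  1.  -4.5] t 6.38
shift mm [104.4   6.5  12.3] turn 0.009733220642283626 j7 0.78
```

```bash
python3 -m jog '[[0.04,0.02,0.0065,0.011,0],[0.04,0.025,0,0,0],[0.04,0.025,0,0,0],[0.04,0.02,0,0,0],[0.04,0.014,0,0,0],[0.04,0,0,0,0],[0.04,0,0,0,0]]'; python3 -c "
from h import *
go(.437,-.3025,.069,5.5)"
```

```text
clock: 6.97
position: [0.4371, -0.2937, 0.0813]
orientation: [0.701, -0.041, 0.711, 0.039]
wrist_force: [-0.7, 0.0, -3.2]
opening: 0.62
pos [ 0.4371 -0.2937  0.0813] jaw yaw 6.5 tilt 0.82 open 0.62 F [-0.7  0.  -3.2] t 6.97
shift mm [12.3 -8.7 -0.9] turn 0.01729055822317697 j7 0.87
```

```bash
python3 -m jog '[[0.04,0,-0.0085,0,0],[0.04,0.005,0,0,0],[0.04,0.003,0,0,0],[0.04,0.002,0,0,0],[0.04,0.0015,0,0,0],[0.04,0,0,0,0]]'; python3 -c "
from h import *
go(.437,-.3025,.069,5.5)"
```

```text
clock: 7.47
position: [0.4406, -0.3026, 0.0718]
orientation: [0.702, -0.042, 0.709, 0.04]
wrist_force: [0.2, 0.6, -5.2]
opening: 0.622
pos [ 0.4406 -0.3026  0.0718] jaw yaw 6.6 tilt 0.58 open 0.622 F [ 0.2  0.6 -5.2] t 7.47
shift mm [ 2.8  0.5 -3.6] turn 0.019618388190380115 j7 0.9
```

```bash
python3 -m jog '[[0.04,0.0015,0,-0.001,0],[0.04,0.0012,0,0,0],[0.04,0.001,0,0,0],[0.04,0,0,0,0],[0.07,0,0,0,0],[0.0854,0,0,0,0],[0.0854,0,0,0,0],[0.0854,0,0,0,0],[0.0854,0,0,0,0]]'; python3 -c "
from h import *
go(.437,-.3025,.2,5.5)"
```

```text
clock: 8.22
position: [0.4413, -0.3041, 0.0705]
orientation: [0.704, -0.042, 0.708, 0.039]
wrist_force: [-0.6, -0.1, -0.2]
opening: 1.0
pos [ 0.4413 -0.3041  0.0705] jaw yaw 6.6 tilt 0.4 open 1.0 F [-0.6 -0.1 -0.2] t 8.22
shift mm [-129.4    1.5   -4.7] turn 0.019064632377559634 j7 0.91
```

Raise, then go to the yellow jar.

```bash
python3 -m jog '[[0.0854,-0.015,0,0,0],[0.0854,-0.025,0,0,0],[0.0854,-0.03,0,0,0],[0.0854,-0.03,0,0,0],[0.0854,-0.02,0,0,0],[0.0854,0,0,0,0],[0.0854,0,0,0,0]]'; python3 -c "
from h import *
go(.4966,-.0139,.18,5.5)
c=read_camera('side'); P=zmap(c); j=mask(c,(105,120,80),(125,255,255),(260,240,400,360),(.07,.14)); print('disc',P[j>0].mean(0))"
```

```text
clock: 8.8
position: [0.4409, -0.3033, 0.1949]
orientation: [0.703, -0.042, 0.709, 0.039]
wrist_force: [-0.2, 1.2, -0.6]
opening: 0.999
pos [ 0.4409 -0.3033  0.1949] jaw yaw 6.5 tilt 0.5 open 0.999 F [-0.2  1.2 -0.6] t 8.8
shift mm [ 13.1 281.2  88.4] turn 0.0182766110331945 j7 0.79
disc [ 0.43837024 -0.30434586  0.10387063]
```

```bash
python3 -m jog '[[0.0854,0,0.02,0.006,0.015],[0.0854,0,0.029,0.009,0],[0.0854,0,0.029,0.009,0],[0.0854,0,0.029,0.009,0],[0.0854,0,0.029,0.009,0],[0.0854,0,0.029,0.009,0],[0.0854,0,0.029,0.009,0],[0.0854,0,0.029,0.009,0],[0.0854,0,0.029,0.009,0],[0.0854,0,0.02,0.007,0],[0.0854,0,0.008,0.003,0],[0.0854,0,0,0,0],[0.0854,0,0,0,0]]'; python3 -c "
from h import *
go(.4966,-.0139,.15,5.5)"
```

```text
clock: 9.93
position: [0.4952, -0.0043, 0.1776]
orientation: [0.697, -0.036, 0.716, 0.03]
wrist_force: [0.1, -0.4, 0.0]
opening: 0.999
pos [ 0.4952 -0.0043  0.1776] jaw yaw 5.4 tilt 1.64 open 0.999 F [ 0.1 -0.4  0. ] t 9.93
shift mm [27.6 -9.5  1.3] turn -0.00176992393592111 j7 0.07
```

```bash
python3 -m jog '[[0.0854,0,-0.0095,0,0],[0.0854,0.02,0,0,0],[0.0854,0.02,0,0,0],[0.0854,0.015,0,0,0],[0.0854,0,0,0,0]]'; python3 -c "
from h import *
go(.4966,-.0139,.089,5.5)"
```

```text
clock: 10.35
position: [0.494, -0.0259, 0.1212]
orientation: [0.697, -0.033, 0.715, 0.026]
wrist_force: [0.3, -0.0, -0.8]
opening: 0.995
pos [ 0.494  -0.0259  0.1212] jaw yaw 4.8 tilt 1.57 open 0.995 F [ 0.3 -0.  -0.8] t 10.35
shift mm [32.  12.   4.4] turn -0.012637503707595697 j7 0.15
```

```bash
python3 -m jog '[[0.0854,0,0.011,0.003,-0.012],[0.0854,0,0,0,0],[0.0854,0.015,0,0,0],[0.0854,0.012,0,0,0],[0.0854,0,0,0,0],[0.0854,0,0,0,0]]'; python3 -c "
from h import *
go(.4966,-.0139,.089,5.5)"
```

```text
clock: 10.85
position: [0.4976, -0.0189, 0.0971]
orientation: [0.699, -0.036, 0.714, 0.028]
wrist_force: [-0.3, -0.2, -0.1]
opening: 1.003
pos [ 0.4976 -0.0189  0.0971] jaw yaw 5.2 tilt 1.34 open 1.003 F [-0.3 -0.2 -0.1] t 10.85
shift mm [ 8.1  5.1 -0.4] turn -0.005484746523256808 j7 0.17
```

```bash
python3 -m jog '[[0.0854,0,0.005,0,0],[0.0854,0.007,0,0,0],[0.0854,0,0,0,0],[0.04,0,0,0,0],[0.04,0,0,0,0],[0.04,0,0,0,0],[0.04,0,0,0,0],[0.04,0,0,0,0],[0.04,0,0,0,0],[0.04,0,0,0,0],[0.04,0,0,0,0]]' 40; python3 -c "
from h import *
go(.4966,-.0139,.089,5.5)"
```

```text
clock: 11.77
position: [0.4983, -0.0131, 0.0919]
orientation: [0.7, -0.035, 0.713, 0.029]
wrist_force: [-0.4, 0.4, -0.9]
opening: 0.617
pos [ 0.4983 -0.0131  0.0919] jaw yaw 5.2 tilt 1.15 open 0.617 F [-0.4  0.4 -0.9] t 11.77
shift mm [ 2.9 -0.6 -1.7] turn -0.0049851988535736195 j7 0.17
```

```bash
python3 -m jog '[[0.04,-0.01,0,0,0],[0.04,-0.025,0,0,0],[0.04,-0.03,0,0,0],[0.04,-0.03,0,0,0],[0.04,-0.02,0,0,0],[0.04,0,0,0,0],[0.04,0,0,0,0]]'; python3 -c "
from h import *
go(.554,-.330,.2,5.5)"
```

```text
clock: 12.35
position: [0.4975, -0.0135, 0.2128]
orientation: [0.698, -0.035, 0.715, 0.027]
wrist_force: [0.7, -0.1, -4.1]
opening: 0.622
pos [ 0.4975 -0.0135  0.2128] jaw yaw 5.1 tilt 1.54 open 0.622 F [ 0.7 -0.1 -4.1] t 12.35
shift mm [  15.4 -320.1   28.7] turn -0.007659248309312568 j7 0.07
```

```bash
python3 -m jog '[[0.04,0,-0.015,0.002,0],[0.04,0,-0.027,0.0025,0],[0.04,0,-0.027,0.0025,0],[0.04,0,-0.027,0.0025,0],[0.04,0,-0.027,0.0025,0],[0.04,0,-0.027,0.0025,0],[0.04,0,-0.027,0.0025,0],[0.04,0,-0.027,0.0025,0],[0.04,0,-0.027,0.0025,0],[0.04,0,-0.027,0.0025,0],[0.04,0,-0.027,0.0025,0],[0.04,0,-0.02,0.0025,0],[0.04,0,-0.01,0,0],[0.04,0,0,0,0],[0.04,0,0,0,0]]'; python3 -c "
from h import *
go(.554,-.330,.1,5.5)"
```

```text
clock: 13.6
position: [0.5477, -0.3351, 0.1936]
orientation: [0.687, -0.035, 0.725, 0.031]
wrist_force: [0.8, -0.3, -3.4]
opening: 0.619
pos [ 0.5477 -0.3351  0.1936] jaw yaw 5.3 tilt 3.11 open 0.619 F [ 0.8 -0.3 -3.4] t 13.6
shift mm [93.1  4.8 11.8] turn -0.00319330832020987 j7 0.82
```

```bash
python3 -m jog '[[0.04,0,0.005,0.01,0],[0.04,0,0,0,0],[0.04,0.02,0,0,0],[0.04,0.025,0,0,0],[0.04,0.025,0,0,0],[0.04,0.015,0,0,0],[0.04,0,0,0,0],[0.04,0,0,0,0]]'; python3 -c "
from h import *
go(.554,-.330,.072,5.5)
s=robot.read_state();print(R.from_quat(s['orientation'][[1,2,3,0]]).as_matrix()[:,0])"
```

```text
clock: 14.27
position: [0.5581, -0.3175, 0.104]
orientation: [0.687, -0.038, 0.724, 0.037]
wrist_force: [-0.4, -0.4, -1.6]
opening: 0.623
pos [ 0.5581 -0.3175  0.104 ] jaw yaw 6.1 tilt 2.99 open 0.623 F [-0.4 -0.4 -1.6] t 14.27
shift mm [ 32.2 -12.1  -3.7] turn 0.010001715375626307 j7 0.83
[-0.05207781 -0.0033431  -0.99863743]
```

```bash
python3 -m jog '[[0.04,0,-0.012,-0.003,0.01],[0.04,0,0,0,0],[0.04,0.01,0,0,0],[0.04,0.01,0,0,0],[0.04,0.005,0,0,0],[0.04,0,0,0,0]]'; python3 -c "
from h import *
go(.554,-.330,.072,5.5)"
```

```text
clock: 14.77
position: [0.5581, -0.3298, 0.0814]
orientation: [0.69, -0.036, 0.722, 0.034]
wrist_force: [0.2, 0.6, -3.8]
opening: 0.627
pos [ 0.5581 -0.3298  0.0814] jaw yaw 5.6 tilt 2.66 open 0.627 F [ 0.2  0.6 -3.8] t 14.77
shift mm [ 9.6  0.2 -3.6] turn 0.0022351945217765692 j7 0.85
```

```bash
python3 -m jog '[[0.04,0.003,0,-0.003,0],[0.04,0.003,0,0,0],[0.04,0.002,0,0,0],[0.04,0.0015,0,0,0],[0.04,0,0,0,0]]'; python3 -c "
from h import *
go(.554,-.330,.072,5.5)"
```

```text
clock: 15.18
position: [0.5545, -0.3309, 0.073]
orientation: [0.69, -0.036, 0.722, 0.033]
wrist_force: [-0.4, 0.8, -4.1]
opening: 0.626
pos [ 0.5545 -0.3309  0.073 ] jaw yaw 5.6 tilt 2.58 open 0.626 F [-0.4  0.8 -4.1] t 15.18
shift mm [ 1.1  0.9 -0.4] turn 0.0017514366771147274 j7 0.86
```

```bash
python3 -m jog '[[0.04,0.0015,0,0,0],[0.04,0.0015,0,0,0],[0.06,0,0,0,0],[0.07,0,0,0,0],[0.0854,0,0,0,0],[0.0854,0,0,0,0],[0.0854,0,0,0,0],[0.0854,0,0,0,0]]'; python3 -c "
from h import *
go(.554,-.330,.2,5.5)"
```

```text
clock: 15.85
position: [0.5559, -0.3325, 0.0734]
orientation: [0.692, -0.037, 0.72, 0.032]
wrist_force: [-0.1, 0.3, -0.3]
opening: 0.999
pos [ 0.5559 -0.3325  0.0734] jaw yaw 5.6 tilt 2.34 open 0.999 F [-0.1  0.3 -0.3] t 15.85
shift mm [-126.4    2.2   -6.8] turn 0.0015452805696177499 j7 0.86
```

```bash
python3 -m jog '[[0.0854,-0.015,0,-0.001,0],[0.0854,-0.025,0,-0.001,0],[0.0854,-0.03,0,-0.001,0],[0.0854,-0.03,0,0,0],[0.0854,-0.02,0,0,0],[0.0854,0,0,0,0],[0.0854,0,0,0,0]]'; python3 - <<'E'
from h import *
go(.5632,-.0547,.16,5)
c=read_camera('side'); P=zmap(c)
for n,lo,hi in(("yel",(20,110,100),(34,255,255)),("blu",(105,120,80),(125,255,255))):
    j=mask(c,lo,hi,(260,200,420,360),(.07,.14)); print(n,P[j>0].mean(0).round(4))
t=read_camera('top'); cv2.imwrite('pics/t2.png',t['image'][:,:,::-1])
E
```

```text
clock: 16.43
position: [0.5565, -0.332, 0.2037]
orientation: [0.691, -0.036, 0.721, 0.032]
wrist_force: [-0.1, 0.2, -0.4]
opening: 1.0
pos [ 0.5565 -0.332   0.2037] jaw yaw 5.5 tilt 2.42 open 1.0 F [-0.1  0.2 -0.4] t 16.43
shift mm [ 41.  275.5  35.1] turn 0.008997356279732758 j7 0.81
yel [ 0.5526 -0.3339  0.1037]
blu [ 0.4385 -0.3045  0.104 ]
```

View pics/t2.png

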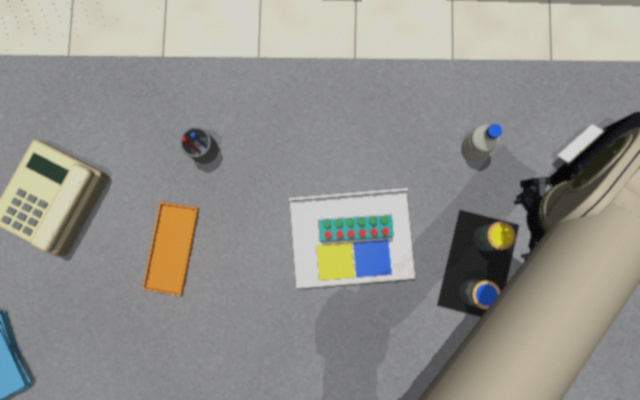

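Both jars stand on the mat: yellow lid at about (501,236), blue at (485,295), both inside the black rectangle. The pads are now clear at (337,261) and (373,259), so I'll remeasure them while moving on to the rack.

```bash
python3 - <<'E'
from h import *
c=read_camera('top')
for n,lo,hi in(("yel",(20,110,100),(34,255,255)),("blu",(105,120,80),(125,255,255))):
    print(n,rect(c,mask(c,lo,hi,(280,200,430,310)),.023))
print("rack",rect(c,mask(c,(78,80,40),(96,255,255),(290,190,430,260),(.03,.1)),.06))
E
python3 -m jog '[[0.0854,0,0.015,0.002,0.009],[0.0854,0,0.029,0.003,0],[0.0854,0,0.029,0.003,0],[0.0854,0,0.029,0.003,0],[0.0854,0,0.029,0.003,0],[0.0854,0,0.029,0.003,0],[0.0854,0,0.029,0.003,0],[0.0854,0,0.029,0.003,0],[0.0854,0,0.029,0.003,0],[0.0854,0,0.02,0.003,0],[0.0854,0,0.01,0.003,0],[0.0854,0,0,0,0],[0.0854,0,0,0,0]]'; python3 -c "
from h import *
go(.5632,-.0547,.12,5)"
```

```text
yel (0.4968, -0.014, 71.6, 70.9, 5.9)
blu (0.5042, -0.0915, 70.8, 70.5, 6.1)
rack (0.5633, -0.0547, 147.3, 42.9, -85.1)
clock: 17.67
position: [0.5544, -0.0398, 0.1835]
orientation: [0.681, -0.032, 0.731, 0.028]
wrist_force: [0.6, -0.6, 0.3]
opening: 0.998
pos [ 0.5544 -0.0398  0.1835] jaw yaw 4.8 tilt 4.08 open 0.998 F [ 0.6 -0.6  0.3] t 17.67
shift mm [ 62.8 -15.4  12. ] turn -0.003095246703068755 j7 0.26
```

```bash
for i in 1; do python3 -m jog '[[0.0854,0,0,-0.03,0],[0.0854,0,0,-0.03,0],[0.0854,0,0,0,0]]'; python3 -c "
from h import *
go(.5632,-.0547,.12,5)"; python3 -m jog '[[0.0854,0,0,0.005,0],[0.0854,0,0,0.005,0],[0.0854,0,0,0.005,0],[0.0854,0,0,0.005,0],[0.0854,0,0,0.005,0],[0.0854,0,0,0.005,0],[0.0854,0,0,0.005,0],[0.0854,0,0,0.005,0],[0.0854,0,0,0.005,0],[0.0854,0,0,0.005,0],[0.0854,0,0,0,0]]';python3 -c "
from h import *
go(.5632,-.0547,.12,5)"; done
```

```text
clock: 17.92
position: [0.492, -0.0504, 0.1847]
orientation: [0.679, -0.032, 0.733, 0.024]
wrist_force: [0.6, -0.5, 0.2]
opening: 0.997
pos [ 0.492  -0.0504  0.1847] jaw yaw 4.5 tilt 4.47 open 0.997 F [ 0.6 -0.5  0.2] t 17.92
shift mm [59.1 -9.4 75.4] turn -0.008547376605297198 j7 0.19
clock: 18.83
position: [0.549, -0.0516, 0.1792]
orientation: [0.679, -0.031, 0.733, 0.02]
wrist_force: [0.1, -0.0, -0.2]
opening: 1.004
pos [ 0.549  -0.0516  0.1792] jaw yaw 4.1 tilt 4.52 open 1.004 F [ 0.1 -0.  -0.2] t 18.83
shift mm [58.  -3.4 18.5] turn -0.014999982142325854 j7 0.27
```

```bash
python3 -m jog '[[0.0854,0.038,-0.003,0.018,0.015],[0.0854,0.02,0,0,0],[0.0854,0,0,0,0],[0.0854,0,0,0,0]]'; python3 -c "
from h import *
go(.5632,-.0547,.12,5)"; python3 -m jog '[[0.0854,-0.006,0,0,0],[0.0854,-0.006,0,0,0],[0.0854,-0.006,0,0,0],[0.0854,-0.006,0,0,0],[0.0854,-0.006,0,0,0],[0.0854,-0.006,0,0,0],[0.0854,-0.006,0,0,0],[0.0854,-0.006,0,0,0],[0.0854,-0.006,0,0,0],[0.0854,-0.006,0,0,0],[0.0854,0,0,0,0]]';python3 -c "
from h import *
go(.5632,-.0547,.12,5)"
```

```text
clock: 19.17
position: [0.5644, -0.0539, 0.1202]
orientation: [0.68, -0.026, 0.733, 0.015]
wrist_force: [1.3, -0.2, 0.5]
opening: 0.999
pos [ 0.5644 -0.0539  0.1202] jaw yaw 3.3 tilt 4.39 open 0.999 F [ 1.3 -0.2  0.5] t 19.17
shift mm [ 0.3 -0.7 -1.2] turn -0.029580856943008046 j7 0.3
clock: 20.08
position: [0.5712, -0.053, 0.1943]
orientation: [0.683, -0.025, 0.73, 0.016]
wrist_force: [-0.2, 0.0, -0.9]
opening: 0.998
pos [ 0.5712 -0.053   0.1943] jaw yaw 3.3 tilt 3.84 open 0.998 F [-0.2  0.  -0.9] t 20.08
shift mm [74.7 -0.4 -3.2] turn -0.02946275052183457 j7 0.27
```

```bash
python3 -m jog '[[0.0854,0.03,0,0,-0.03],[0.0854,0.03,0,0,0],[0.0854,0,0,0,0],[0.0854,0,0,0,0]]'; python3 -c "
from h import *
go(.5632,-.0547,.12,5)"; python3 -m jog '[[0.0854,-0.006,0,0,0],[0.0854,-0.006,0,0,0],[0.0854,-0.006,0,0,0],[0.0854,-0.006,0,0,0],[0.0854,-0.006,0,0,0],[0.0854,-0.006,0,0,0],[0.0854,-0.006,0,0,0],[0.0854,-0.006,0,0,0],[0.0854,-0.006,0,0,0],[0.0854,-0.006,0,0,0],[0.0854,0,0,0,0]]';python3 -c "
from h import *
go(.5632,-.0547,.12,5)"; python3 -m jog '[[0.0854,0.007,0,0,0],[0.0854,0.007,0,0,0],[0.0854,0.007,0,0,0],[0.0854,0.007,0,0,0],[0.0854,0.007,0,0,0],[0.0854,0.007,0,0,0],[0.0854,0.007,0,0,0],[0.0854,0.007,0,0,0],[0.0854,0.007,0,0,0],[0.0854,0.005,0,0,0],[0.0854,0,0,0,0]]';python3 -c "
from h import *
go(.5632,-.0547,.12,5)"
```

```text
clock: 20.42
position: [0.5685, -0.0539, 0.1347]
orientation: [0.684, -0.036, 0.728, 0.027]
wrist_force: [0.5, 0.6, 1.3]
opening: 1.001
pos [ 0.5685 -0.0539  0.1347] jaw yaw 5.1 tilt 3.66 open 1.001 F [0.5 0.6 1.3] t 20.42
shift mm [15.  -0.1 -4.4] turn 0.0020756746499624792 j7 0.33
clock: 21.33
position: [0.5753, -0.0535, 0.2083]
orientation: [0.687, -0.036, 0.726, 0.027]
wrist_force: [0.1, 0.7, -0.3]
opening: 1.001
pos [ 0.5753 -0.0535  0.2083] jaw yaw 5.1 tilt 3.22 open 1.001 F [ 0.1  0.7 -0.3] t 21.33
shift mm [88.8  0.7 -7.3] turn 0.001334663175844359 j7 0.29
clock: 22.25
position: [0.5691, -0.0544, 0.13]
orientation: [0.685, -0.036, 0.727, 0.027]
wrist_force: [0.3, -0.0, 0.5]
opening: 0.996
pos [ 0.5691 -0.0544  0.13  ] jaw yaw 5.1 tilt 3.52 open 0.996 F [ 0.3 -0.   0.5] t 22.25
shift mm [10.3  0.3 -5.2] turn 0.0011637951116973395 j7 0.33
```

```bash
python3 -m jog '[[0.0854,-0.006,0,0,0],[0.0854,-0.006,0,0,0],[0.0854,-0.006,0,0,0],[0.0854,-0.006,0,0,0],[0.0854,-0.006,0,0,0],[0.0854,-0.006,0,0,0],[0.0854,-0.006,0,0,0],[0.0854,-0.006,0,0,0],[0.0854,-0.006,0,0,0],[0.0854,-0.006,0,0,0],[0.0854,-0.006,0,0,0],[0.0854,0,0,0,0],[0.0854,0.038,0,-0.005,0],[0.0854,0.038,0,-0.005,0],[0.0854,0,0,0,0],[0.0854,0,0,0,0]]'; python3 -c "
from h import *
go(.5632,-.0547,.12,5)"; python3 -m jog '[[0.0854,-0.006,0,0,0],[0.0854,-0.006,0,0,0],[0.0854,-0.006,0,0,0],[0.0854,-0.006,0,0,0],[0.0854,-0.006,0,0,0],[0.0854,-0.006,0,0,0],[0.0854,-0.006,0,0,0],[0.0854,-0.006,0,0,0],[0.0854,-0.006,0,0,0],[0.0854,-0.006,0,0,0],[0.0854,-0.006,0,0,0],[0.0854,0,0,0,0],[0.0854,0.038,0,-0.002,0],[0.0854,0.038,0,-0.002,0],[0.0854,0,0,0,0],[0.0854,0,0,0,0]]';python3 -c "
from h import *
go(.5632,-.0547,.12,5)"
```

```text
clock: 23.58
position: [0.5622, -0.0557, 0.1311]
orientation: [0.688, -0.036, 0.724, 0.027]
wrist_force: [1.0, -0.4, 0.7]
opening: 1.001
pos [ 0.5622 -0.0557  0.1311] jaw yaw 5.1 tilt 2.99 open 1.001 F [ 1.  -0.4  0.7] t 23.58
shift mm [11.1  1.   1.6] turn 0.0013502099997839143 j7 0.33
clock: 24.92
position: [0.5644, -0.0565, 0.1376]
orientation: [0.693, -0.036, 0.719, 0.027]
wrist_force: [0.4, 0.1, 0.7]
opening: 0.996
pos [ 0.5644 -0.0565  0.1376] jaw yaw 5.1 tilt 2.22 open 0.996 F [0.4 0.1 0.7] t 24.92
shift mm [17.6  2.  -0.4] turn 0.0016442101745826924 j7 0.32
```

```bash
python3 -m jog '[[0.0854,-0.006,0,0,0],[0.0854,-0.006,0,0,0],[0.0854,-0.006,0,0,0],[0.0854,-0.006,0,0,0],[0.0854,-0.006,0,0,0],[0.0854,-0.006,0,0,0],[0.0854,-0.006,0,0,0],[0.0854,-0.006,0,0,0],[0.0854,-0.006,0,0,0],[0.0854,-0.006,0,0,0],[0.0854,-0.006,0,0,0],[0.0854,0,0,0,0],[0.0854,0.04,0,-0.002,0],[0.0854,0.04,0,-0.002,0],[0.0854,0,0,0,0],[0.0854,0,0,0,0]]';  python3 -m jog '[[0.0854,-0.006,0,0,0],[0.0854,-0.006,0,0,0],[0.0854,-0.006,0,0,0],[0.0854,-0.006,0,0,0],[0.0854,-0.006,0,0,0],[0.0854,-0.006,0,0,0],[0.0854,-0.006,0,0,0],[0.0854,-0.006,0,0,0],[0.0854,-0.006,0,0,0],[0.0854,-0.006,0,0,0],[0.0854,-0.006,0,0,0],[0.0854,0,0,0,0],[0.0854,0.041,0,-0.002,0],[0.0854,0.041,0,-0.002,0],[0.0854,0,0,0,0],[0.0854,0,0,0,0]]';python3 -c "
from h import *
go(.5633,-.0547,.036,5)"
```

```text
clock: 26.25
position: [0.566, -0.0574, 0.1401]
orientation: [0.698, -0.035, 0.714, 0.028]
wrist_force: [1.0, 0.5, 0.7]
opening: 0.995
clock: 27.58
position: [0.5678, -0.0583, 0.1411]
orientation: [0.703, -0.035, 0.709, 0.028]
wrist_force: [0.2, -0.9, 1.0]
opening: 1.0
pos [ 0.5678 -0.0583  0.1411] jaw yaw 5.1 tilt 0.76 open 1.0 F [ 0.2 -0.9  1. ] t 27.58
shift mm [105.    5.   -3.2] turn 0.0018144595060963992 j7 0.32
```

```bash
python3 -m jog '[[0.0854,0,0.004,-0.003,0],[0.0854,0,0,0,0],[0.0854,0.02,0,0,0],[0.0854,0.02,0,0,0],[0.0854,0.015,0,0,0],[0.0854,0,0,0,0],[0.0854,0,0,0,0]]'; python3 -c "
from h import *
go(.5633,-.0547,.036,5)"
```

```text
clock: 28.17
position: [0.5706, -0.054, 0.0965]
orientation: [0.708, -0.035, 0.704, 0.029]
wrist_force: [-0.6, 1.1, 1.0]
opening: 0.999
pos [ 0.5706 -0.054   0.0965] jaw yaw 5.2 tilt 0.59 open 0.999 F [-0.6  1.1  1. ] t 28.17
shift mm [60.5  0.5 -7.6] turn 0.003522319229809824 j7 0.35
```

```bash
python3 -m jog '[[0.0854,0,0,-0.007,0],[0.0854,0,0,0,0],[0.0854,0.015,0,-0.001,0],[0.0854,0.015,0,-0.001,0],[0.0854,0.012,0,-0.001,0],[0.0854,0,0,0,0],[0.0854,0,0,0,0]]'; python3 -c "
from h import *
go(.5633,-.0547,.036,5)"
```

```text
clock: 28.75
position: [0.5649, -0.055, 0.0621]
orientation: [0.713, -0.035, 0.7, 0.03]
wrist_force: [-0.0, 0.7, 0.3]
opening: 1.003
pos [ 0.5649 -0.055   0.0621] jaw yaw 5.2 tilt 1.09 open 1.003 F [-0.   0.7  0.3] t 28.75
shift mm [26.1  0.7 -2.1] turn 0.004059501920321513 j7 0.38
```

```bash
python3 -m jog '[[0.0854,0.01,0,-0.003,0],[0.0854,0.01,0,-0.001,0],[0.0854,0.006,0,-0.001,0],[0.0854,0,0,0,0],[0.0854,0,0,0,0]]'; python3 -c "
from h import *
go(.5633,-.0547,.036,5)"
```

```text
clock: 29.17
position: [0.5609, -0.0557, 0.0352]
orientation: [0.713, -0.035, 0.699, 0.03]
wrist_force: [0.0, 0.2, 1.1]
opening: 1.002
pos [ 0.5609 -0.0557  0.0352] jaw yaw 5.2 tilt 1.2 open 1.002 F [0.  0.2 1.1] t 29.17
shift mm [-0.7  0.7  2.5] turn 0.004204721031018713 j7 0.41
```

```bash
python3 -m jog '[[0.0854,0,0,0.0025,0],[0.03,0,0,0,0],[0.03,0,0,0,0],[0.03,0,0,0,0],[0.03,0,0,0,0],[0.03,0,0,0,0],[0.03,0,0,0,0],[0.03,0,0,0,0],[0.03,0,0,0,0],[0.03,0,0,0,0],[0.03,0,0,0,0]]' 50; python3 -c "
from h import *
go(.5633,-.0547,.16,5)
c=read_camera('side');cv2.imwrite('pics/s2.png',cv2.resize(c['image'][130:300,230:400,::-1],None,fx=3,fy=3))"
```

```text
clock: 30.08
position: [0.5645, -0.0555, 0.0363]
orientation: [0.714, -0.035, 0.699, 0.03]
wrist_force: [-0.3, -0.5, -0.4]
opening: 0.505
pos [ 0.5645 -0.0555  0.0363] jaw yaw 5.2 tilt 1.27 open 0.505 F [-0.3 -0.5 -0.4] t 30.08
shift mm [-123.7   -0.     1.4] turn 0.004219721573507768 j7 0.41
```

View pics/s2.png

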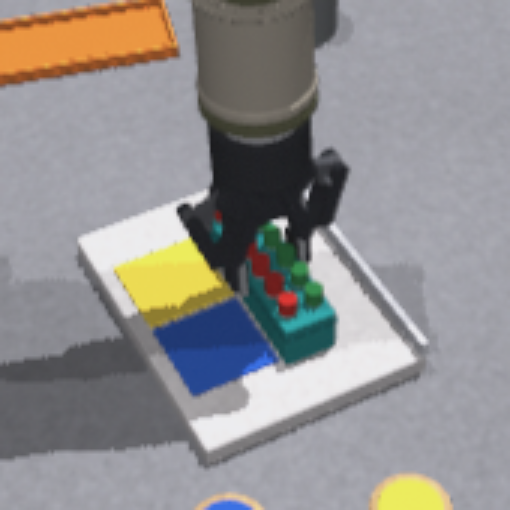

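The rack is gripped at mid-length (fingers at about (235,255) and (300,225)), opening 43 mm. Lifting.

```bash
python3 -m jog '[[0.03,-0.01,0,0,0],[0.03,-0.012,0,0,0],[0.03,-0.012,0,0,0],[0.03,-0.012,0,0,0],[0.03,-0.012,0,0,0],[0.03,-0.012,0,0,0],[0.03,-0.012,0,0,0],[0.03,-0.012,0,0,0],[0.03,0,0,0,0],[0.03,0,0,0,0]]'; python3 -c "
from h import *
go(.5174,.3366,.15,5)"
```

```text
clock: 30.97
position: [0.5625, -0.0553, 0.1428]
orientation: [0.715, -0.034, 0.698, 0.03]
wrist_force: [0.4, 0.5, -3.1]
opening: 0.502
pos [ 0.5625 -0.0553  0.1428] jaw yaw 5.2 tilt 1.4 open 0.502 F [ 0.4  0.5 -3.1] t 30.97
shift mm [-10.  394.3  -9.3] turn 0.003275076329590848 j7 0.31
```

```bash
python3 -m jog '[[0.03,0,0.012,0,0],[0.03,-0.001,0.025,0,0],[0.03,-0.001,0.025,0,0],[0.03,-0.001,0.025,0,0],[0.03,-0.001,0.025,0,0],[0.03,-0.001,0.025,0,0],[0.03,-0.001,0.025,0,0],[0.03,0,0.025,-0.001,0],[0.03,0,0.025,-0.001,0],[0.03,0,0.025,-0.001,0],[0.03,0,0.025,-0.001,0],[0.03,0,0.025,-0.001,0],[0.03,0,0.025,-0.001,0],[0.03,0,0.025,-0.001,0],[0.03,0,0.025,-0.001,0],[0.03,0,0.015,-0.001,0],[0.03,0,0.008,0,0],[0.03,0,0,0,0],[0.03,0,0,0,0]]'; python3 -c "
from h import *
go(.5174,.3366,.15,81.8)"
```

```text
clock: 32.55
position: [0.5117, 0.3408, 0.1351]
orientation: [0.711, -0.035, 0.702, 0.025]
wrist_force: [0.0, -0.8, -2.1]
opening: 0.504
pos [0.5117 0.3408 0.1351] jaw yaw 4.9 tilt 1.06 open 0.504 F [ 0.  -0.8 -2.1] t 32.55
shift mm [-14.7  -4.9   5.5] turn -1.342303048162816 j7 -0.39
```

```bash
python3 -m jog '[[0.03,-0.005,0,0,-0.06],[0.03,0,0,0,-0.11],[0.03,0,0,0,-0.11],[0.03,0,0,0,-0.11],[0.03,0,0,0,-0.11],[0.03,0,0,0,-0.11],[0.03,0,0,0,-0.11],[0.03,0,0,0,-0.11],[0.03,0,0,0,-0.11],[0.03,0,0,0,-0.11],[0.03,0,0,0,-0.11],[0.03,0,0,0,-0.08],[0.03,0,0,0,-0.06],[0.03,0,0,0,0],[0.03,0,0,0,0]]'; python3 -c "
from h import *
go(.5174,.3366,.1,81.8)"
```

```text
clock: 33.8
position: [0.5226, 0.3069, 0.1412]
orientation: [0.536, -0.469, 0.54, 0.448]
wrist_force: [0.2, 0.3, -2.2]
opening: 0.503
pos [0.5226 0.3069 0.1412] jaw yaw 80.8 tilt 1.7 open 0.503 F [ 0.2  0.3 -2.2] t 33.8
shift mm [40.3 10.6 29.4] turn -0.01692784836530144 j7 0.89
```

```bash
python3 -m jog '[[0.03,0,0.005,0.012,-0.017],[0.03,0,0.005,0.012,0],[0.03,0,0,0.004,0],[0.03,0,0,0,0],[0.03,0.015,0,0,0],[0.03,0.015,0,0,0],[0.03,0.01,0,0,0],[0.03,0,0,0,0],[0.03,0,0,0,0]]'; python3 -c "
from h import *
go(.5174,.3366,.05,81.8)
s=robot.read_state();print(R.from_quat(s['orientation'][[1,2,3,0]]).as_matrix()[:,0])"
```

```text
clock: 34.55
position: [0.5177, 0.3377, 0.0993]
orientation: [0.534, -0.472, 0.538, 0.45]
wrist_force: [-0.7, -0.1, -2.4]
opening: 0.503
pos [0.5177 0.3377 0.0993] jaw yaw 81.4 tilt 1.74 open 0.503 F [-0.7 -0.1 -2.4] t 34.55
shift mm [49.3  1.1 -0. ] turn -0.00732026723272888 j7 0.87
[ 0.01577532 -0.02591326 -0.99953972]
```

```bash
python3 -m jog '[[0.03,0.012,0,0,-0.007],[0.03,0.012,0,0,0],[0.03,0.012,0,0,0],[0.03,0.008,0,0,0],[0.03,0,0,0,0],[0.03,0,0,0,0]]'; python3 -c "
from h import *
go(.5174,.3366,.0205,81.8)
c=read_camera('side');cv2.imwrite('pics/s3.png',cv2.resize(c['image'][60:190,180:350,::-1],None,fx=4,fy=4))"
```

```text
clock: 35.05
position: [0.5189, 0.3366, 0.0516]
orientation: [0.533, -0.474, 0.536, 0.452]
wrist_force: [-0.1, -0.6, -1.3]
opening: 0.505
pos [0.5189 0.3366 0.0516] jaw yaw 81.8 tilt 1.74 open 0.505 F [-0.1 -0.6 -1.3] t 35.05
shift mm [31.1  2.1  0.5] turn -0.00012688548660033915 j7 0.89
```

View pics/s3.png

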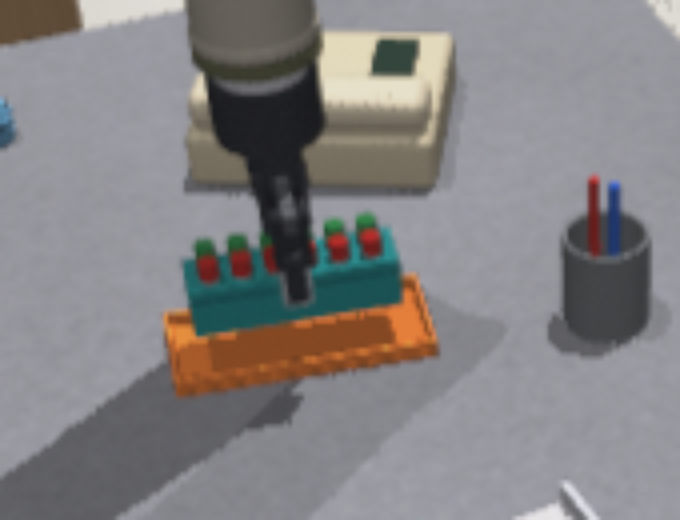

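The rack hangs above the tray, parallel to its long side, with its bottom edge from about (195,332) to (400,300) inside the tray outline. Lowering.

```bash
python3 -m jog '[[0.03,0.008,0.002,0,0],[0.03,0.007,0,0,0],[0.03,0.005,0,0,0],[0.03,0.003,0,0,0],[0.03,0,0,0,0],[0.03,0,0,0,0]]'; python3 -c "
from h import *
go(.5174,.3366,.0205,81.8)"
```

```text
clock: 35.6
position: [0.5176, 0.3368, 0.0273]
orientation: [0.533, -0.474, 0.535, 0.452]
wrist_force: [-0.7, -0.0, -2.2]
opening: 0.503
pos [0.5176 0.3368 0.0273] jaw yaw 81.8 tilt 1.72 open 0.503 F [-0.7 -0.  -2.2] t 35.6
shift mm [ 6.8  0.3 -0.1] turn 1.2619630743839966e-05 j7 0.9
```

```bash
python3 -m jog '[[0.03,0.002,0,0,0],[0.03,0.0015,0,0,0],[0.03,0.0015,0,0,0],[0.03,0.0015,0,0,0],[0.03,0,0,0,0]]'; python3 -c "
from h import *
go(.5174,.3366,.0205,81.8)"
```

```text
clock: 36.02
position: [0.5185, 0.337, 0.0215]
orientation: [0.534, -0.473, 0.535, 0.452]
wrist_force: [-2.7, -0.4, 1.1]
opening: 0.504
pos [0.5185 0.337  0.0215] jaw yaw 81.8 tilt 1.71 open 0.504 F [-2.7 -0.4  1.1] t 36.02
shift mm [ 1.   1.1 -0.5] turn -0.0002421753671306736 j7 0.9
```

```bash
python3 -m jog '[[0.045,0.001,0,0,0],[0.05,0,0,0,0],[0.06,0,0,0,0],[0.07,0,0,0,0],[0.07,0,0,0,0],[0.07,0,0,0,0],[0.07,0,0,0,0]]'; python3 -c "
from h import *
go(.5174,.3366,.0205,81.8)"; python3 -m jog '[[0.07,-0.005,0,0,0],[0.07,-0.008,0,0,0],[0.0854,-0.01,0,0,0],[0.0854,-0.01,0,0,0],[0.0854,-0.01,0,0,0],[0.0854,-0.01,0,0,0],[0.0854,-0.01,0,0,0],[0.0854,-0.01,0,0,0],[0.0854,-0.01,0,0,0],[0.0854,-0.01,0,0,0],[0.0854,-0.01,0,0,0],[0.0854,-0.01,0,0,0],[0.0854,-0.01,0,0,0],[0.0854,0,0,0,0]]'; python3 -c "
from h import *
go(.5554,-.334,.2,6)"
```

```text
clock: 36.6
position: [0.5196, 0.3377, 0.0215]
orientation: [0.535, -0.474, 0.534, 0.452]
wrist_force: [0.6, 0.4, 0.3]
opening: 0.818
pos [0.5196 0.3377 0.0215] jaw yaw 81.8 tilt 1.73 open 0.818 F [0.6 0.4 0.3] t 36.6
shift mm [ 1.   2.  -1.3] turn -0.00020120147281645648 j7 0.9
clock: 37.77
position: [0.5174, 0.341, 0.1607]
orientation: [0.537, -0.473, 0.532, 0.452]
wrist_force: [0.6, -0.2, 0.2]
opening: 1.002
pos [0.5174 0.341  0.1607] jaw yaw 81.8 tilt 1.75 open 1.002 F [ 0.6 -0.2  0.2] t 37.77
shift mm [ -25.8 -135.  -663.1] turn 1.3224021586784689 j7 0.86
```

```bash
python3 -m jog '[[0.0854,-0.004,0,0,0.06],[0.0854,-0.004,0,0,0.11],[0.0854,-0.004,0,0,0.11],[0.0854,-0.004,0,0,0.11],[0.0854,-0.004,0,0,0.11],[0.0854,-0.004,0,0,0.11],[0.0854,-0.004,0,0,0.11],[0.0854,-0.004,0,0,0.11],[0.0854,0,0,0,0.11],[0.0854,0,0,0,0.11],[0.0854,0,0,0,0.11],[0.0854,0,0,0,0.08],[0.0854,0,0,0,0.06],[0.0854,0,0,0,0],[0.0854,0,0,0,0]]'; python3 - <<'E'
from h import *
go(.5526,-.3339,.19,6)
c=read_camera('side'); P=zmap(c)
for n,lo,hi in(("yel",(20,110,100),(34,255,255)),("blu",(105,120,80),(125,255,255))):
    j=mask(c,lo,hi,(260,200,420,360),(.07,.14)); print(n,P[j>0].mean(0).round(4))
m=mask(c,(78,80,30),(96,255,255),(200,60,320,170)); p=P[m>0]; q=p[p[:,2]>.036]; print("rack cloud",q.mean(0),q.min(0),q.max(0),"ztop",np.percentile(p[:,2],[2,50,95]))
E
```

```text
clock: 39.02
position: [0.5146, 0.3405, 0.1909]
orientation: [0.713, -0.031, 0.7, 0.014]
wrist_force: [0.3, -0.6, 0.5]
opening: 0.997
pos [0.5146 0.3405 0.1909] jaw yaw 3.7 tilt 1.73 open 0.997 F [ 0.3 -0.6  0.5] t 39.02
shift mm [  17.6 -675.2   -5.4] turn -0.04043599173247179 j7 -0.45
yel [ 0.5522 -0.3343  0.1039]
blu [ 0.4385 -0.3043  0.1039]
rack cloud [0.51223376 0.31949324 0.04878648] [ 0.27000809 -0.83567148  0.03610098] [0.59148419 0.36804629 0.93058114] ztop [0.00681405 0.03268661 0.04688714]
```

```bash
python3 -m jog '[[0.0854,0,-0.02,0,-0.04],[0.0854,0,-0.037,0,0],[0.0854,0,-0.037,0,0],[0.0854,0,-0.037,0,0],[0.0854,0,-0.037,0,0],[0.0854,0,-0.037,0,0],[0.0854,0,-0.037,0,0],[0.0854,0,-0.037,0,0],[0.0854,0,-0.037,0,0],[0.0854,0,-0.037,0,0],[0.0854,0,-0.037,0,0],[0.0854,0,-0.037,0,0],[0.0854,0,-0.037,0,0],[0.0854,0,-0.037,0,0],[0.0854,0,-0.037,0,0],[0.0854,0,-0.037,0,0],[0.0854,0,-0.037,0,0],[0.0854,0,-0.037,0,0],[0.0854,0,-0.015,0,0],[0.0854,0,0,0,0]]';  python3 - <<'E'
from h import *
go(.5526,-.3339,.16,6)
c=read_camera('top'); cv2.imwrite('pics/t3.png',c['image'][:,:,::-1])
print("rack",rect(c,mask(c,(78,80,30),(96,255,255),(130,180,240,320),(.025,.1)),.044),"tray",rect(c,mask(c,(5,150,120),(18,255,255),(100,180,240,320)),.014))
E
```

```text
clock: 40.73
position: [0.6009, -0.3448, 0.2048]
orientation: [0.711, -0.066, 0.699, 0.05]
wrist_force: [0.3, -0.6, 0.0]
opening: 1.004
pos [ 0.6009 -0.3448  0.2048] jaw yaw 9.4 tilt 1.57 open 1.004 F [ 0.3 -0.6  0. ] t 40.73
shift mm [ 43.7  19.7 -46.5] turn 0.05948858083135275 j7 0.89
rack (0.5169, 0.3346, 146.3, 44.5, -8.5) tray (0.5173, 0.3366, 186.6, 82.9, -8.3)
```

View pics/t3.png

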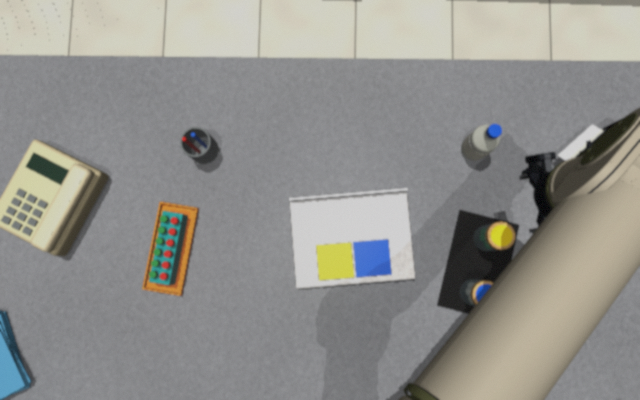

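The rack sits centred in the tray (0.5169, 0.3346 against 0.5173, 0.3366) and parallel to it. Both jars are still standing at (501,236) and (485,292). Next, the yellow jar.

```bash
python3 -m jog '[[0.0854,0,0.01,-0.023,0.03],[0.0854,0,0.009,-0.022,0.03],[0.0854,0,0,0,0],[0.0854,0,0,0,0],[0.0854,0.015,0,0,0],[0.0854,0.015,0,0,0],[0.0854,0,0,0,0],[0.0854,0,0,0,0]]';  python3 -c "
from h import *
go(.5524,-.334,.072,6)"
```

```text
clock: 41.45
position: [0.5562, -0.323, 0.1723]
orientation: [0.713, -0.048, 0.699, 0.037]
wrist_force: [0.2, -0.7, 0.1]
opening: 1.003
pos [ 0.5562 -0.323   0.1723] jaw yaw 6.9 tilt 1.44 open 1.003 F [ 0.2 -0.7  0.1] t 41.45
shift mm [100.3  -8.8  -6.9] turn 0.0162430864659653 j7 0.86
```

```bash
python3 -m jog '[[0.0854,0,-0.009,-0.006,0.015],[0.0854,0,0,0,0],[0.0854,0.012,0,-0.001,0],[0.0854,0.015,0,-0.001,0],[0.0854,0.015,0,-0.001,0],[0.0854,0.01,0,0,0],[0.0854,0,0,0,0],[0.0854,0,0,0,0]]';  python3 -c "
from h import *
go(.5524,-.334,.072,6)"
```

```text
clock: 42.12
position: [0.551, -0.3355, 0.1197]
orientation: [0.714, -0.044, 0.698, 0.031]
wrist_force: [0.2, -0.3, 0.4]
opening: 1.001
pos [ 0.551  -0.3355  0.1197] jaw yaw 6.1 tilt 1.7 open 1.001 F [ 0.2 -0.3  0.4] t 42.12
shift mm [47.6  2.2  0.5] turn 0.002058482921714391 j7 0.89
```

```bash
python3 -m jog '[[0.0854,0.012,0.001,0,0],[0.0854,0.012,0,0,0],[0.0854,0.012,0,0,0],[0.0854,0.01,0,0,0],[0.0854,0,0,0,0],[0.0854,0,0,0,0]]';  python3 -c "
from h import *
go(.5524,-.334,.072,6)"
```

```text
clock: 42.62
position: [0.5527, -0.3354, 0.0695]
orientation: [0.715, -0.044, 0.697, 0.031]
wrist_force: [-0.2, -0.7, 0.7]
opening: 1.0
pos [ 0.5527 -0.3354  0.0695] jaw yaw 6.1 tilt 1.77 open 1.0 F [-0.2 -0.7  0.7] t 42.62
shift mm [-2.5  1.4 -0.1] turn 0.0024601731442753503 j7 0.92
```

```bash
python3 -m jog '[[0.0854,0,0.0015,0,0],[0.04,0,0,0,0],[0.04,0,0,0,0],[0.04,0,0,0,0],[0.04,0,0,0,0],[0.04,0,0,0,0],[0.04,0,0,0,0],[0.04,0,0,0,0],[0.04,0,0,0,0],[0.04,0,0,0,0]]' 40; python3 -c "
from h import *
go(.5524,-.334,.072,6)"; python3 -m jog '[[0.04,-0.01,0,0,0],[0.04,-0.015,0,0,0],[0.04,-0.02,0,0,0],[0.04,-0.02,0,0,0],[0.04,-0.02,0,0,0],[0.04,-0.02,0,0,0],[0.04,-0.015,0,0,0],[0.04,-0.01,0,0,0],[0.04,0,0,0,0],[0.04,0,0,0,0]]'; python3 -c "
from h import *
go(.4968,-.014,.18,6)"
```

```text
clock: 43.45
position: [0.5528, -0.334, 0.0706]
orientation: [0.715, -0.045, 0.697, 0.031]
wrist_force: [-0.1, -0.4, -2.1]
opening: 0.622
pos [ 0.5528 -0.334   0.0706] jaw yaw 6.1 tilt 1.82 open 0.622 F [-0.1 -0.4 -2.1] t 43.45
shift mm [-1.4 -0.  -0.4] turn 0.0025212267352251456 j7 0.92
clock: 44.28
position: [0.5475, -0.3322, 0.2155]
orientation: [0.716, -0.044, 0.696, 0.03]
wrist_force: [-0.4, 0.4, -4.2]
opening: 0.619
pos [ 0.5475 -0.3322  0.2155] jaw yaw 6.0 tilt 1.91 open 0.619 F [-0.4  0.4 -4.2] t 44.28
shift mm [ 28.3 322.4 -18.1] turn -0.00010570148807801021 j7 0.84
```

```bash
python3 -m jog '[[0.04,0,0.015,-0.001,0],[0.04,0,0.027,-0.002,0],[0.04,0,0.027,-0.002,0],[0.04,0,0.027,-0.002,0],[0.04,0,0.027,-0.002,0],[0.04,0,0.027,-0.002,0],[0.04,0,0.027,-0.002,0],[0.04,0,0.027,-0.002,0],[0.04,0,0.027,-0.002,0],[0.04,0,0.027,-0.002,0],[0.04,0,0.027,-0.002,0],[0.04,0,0.018,-0.001,0],[0.04,0,0.008,0,0],[0.04,0,0,0,0],[0.04,0,0,0,0]]'; python3 -c "
from h import *
go(.4968,-.014,.12,6)"
```

```text
clock: 45.53
position: [0.4819, -0.0126, 0.1953]
orientation: [0.709, -0.044, 0.703, 0.029]
wrist_force: [-0.1, -0.4, -2.6]
opening: 0.622
pos [ 0.4819 -0.0126  0.1953] jaw yaw 5.9 tilt 1.34 open 0.622 F [-0.1 -0.4 -2.6] t 45.53
shift mm [75.4 -1.2 14.1] turn -0.002205934228480802 j7 0.03
```

```bash
python3 -m jog '[[0.04,0,0,0.012,0],[0.04,0,0,0,0],[0.04,0.015,0,0,0],[0.04,0.02,0,0,0],[0.04,0.02,0,0,0],[0.04,0.012,0,0,0],[0.04,0,0,0,0],[0.04,0,0,0,0]]'; python3 -c "
from h import *
go(.4968,-.014,.0906,6)"
```

```text
clock: 46.2
position: [0.4947, -0.0262, 0.1259]
orientation: [0.709, -0.04, 0.704, 0.021]
wrist_force: [0.4, 0.1, -2.5]
opening: 0.621
pos [ 0.4947 -0.0262  0.1259] jaw yaw 4.9 tilt 1.64 open 0.621 F [ 0.4  0.1 -2.5] t 46.2
shift mm [35.  12.9  2.9] turn -0.018690121325373687 j7 0.13
```

```bash
python3 -m jog '[[0.04,0,0.012,0.002,0],[0.04,0,0,0,0],[0.04,0.01,0,0,0],[0.04,0.01,0,0,0],[0.04,0.006,0,0,0],[0.04,0,0,0,0],[0.04,0,0,0,0]]'; python3 -c "
from h import *
go(.4968,-.014,.0906,6)"
```

```text
clock: 46.78
position: [0.4974, -0.0154, 0.0998]
orientation: [0.71, -0.039, 0.702, 0.02]
wrist_force: [0.5, -0.7, -3.9]
opening: 0.619
pos [ 0.4974 -0.0154  0.0998] jaw yaw 4.8 tilt 1.68 open 0.619 F [ 0.5 -0.7 -3.9] t 46.78
shift mm [ 9.2  1.7 -0.6] turn -0.020985579056062634 j7 0.14
```

```bash
python3 -m jog '[[0.04,0.002,0.0017,-0.0005,0],[0.04,0.002,0,0,0],[0.04,0.0015,0,0,0],[0.04,0.001,0,0,0],[0.04,0,0,0,0]]'; python3 -c "
from h import *
go(.4968,-.014,.0906,6)"
```

```text
clock: 47.2
position: [0.4969, -0.014, 0.0928]
orientation: [0.71, -0.039, 0.702, 0.02]
wrist_force: [0.3, 0.6, -3.7]
opening: 0.621
pos [ 0.4969 -0.014   0.0928] jaw yaw 4.8 tilt 1.69 open 0.621 F [ 0.3  0.6 -3.7] t 47.2
shift mm [ 2.2  0.1 -0.1] turn -0.021261391714165988 j7 0.14
```

```bash
python3 -m jog '[[0.04,0.0015,0,0,0],[0.04,0.001,0,0,0],[0.04,0,0,0,0],[0.06,0,0,0,0],[0.07,0,0,0,0],[0.0854,0,0,0,0],[0.0854,0,0,0,0],[0.0854,0,0,0,0]]'; python3 -c "
from h import *
go(.4968,-.014,.0906,6)"; python3 -m jog '[[0.0854,-0.01,0,0,0],[0.0854,-0.015,0,0,0],[0.0854,-0.02,0,0,0],[0.0854,-0.02,0,0,0],[0.0854,-0.015,0,0,0],[0.0854,-0.01,0,0,0],[0.0854,0,0,0,0],[0.0854,0,0,0,0]]'; python3 - <<'E'
from h import *
go(.4385,-.3043,.18,6)
c=read_camera('side'); P=zmap(c)
j=mask(c,(20,110,100),(34,255,255),(240,170,330,260),(.1,.16)); print(P[j>0].mean(0).round(4))
E
```

```text
clock: 47.87
position: [0.4987, -0.0141, 0.0916]
orientation: [0.712, -0.039, 0.701, 0.02]
wrist_force: [0.1, -0.2, -0.6]
opening: 0.999
pos [ 0.4987 -0.0141  0.0916] jaw yaw 4.8 tilt 1.75 open 0.999 F [ 0.1 -0.2 -0.6] t 47.87
shift mm [ 1.   0.3 -1.9] turn -0.02137332371907435 j7 0.15
clock: 48.53
position: [0.4972, -0.0129, 0.1901]
orientation: [0.712, -0.038, 0.701, 0.019]
wrist_force: [0.3, 0.7, -0.1]
opening: 1.0
pos [ 0.4972 -0.0129  0.1901] jaw yaw 4.6 tilt 1.82 open 1.0 F [ 0.3  0.7 -0.1] t 48.53
shift mm [  16.8 -285.4  -82.2] turn -0.02386722201691103 j7 0.03
[ 0.4958 -0.0153  0.1238]
```

```bash
python3 -m jog '[[0.0854,0,-0.015,-0.004,-0.02],[0.0854,0,-0.029,-0.008,0],[0.0854,0,-0.029,-0.008,0],[0.0854,0,-0.029,-0.008,0],[0.0854,0,-0.029,-0.008,0],[0.0854,0,-0.029,-0.008,0],[0.0854,0,-0.029,-0.008,0],[0.0854,0,-0.029,-0.008,0],[0.0854,0,-0.029,-0.008,0],[0.0854,0,-0.022,-0.006,0],[0.0854,0,-0.01,-0.003,0],[0.0854,0,0,0,0],[0.0854,0,0,0,0]]'; python3 -c "
from h import *
go(.4385,-.3043,.15,6)"
```

```text
clock: 49.67
position: [0.4409, -0.3095, 0.1887]
orientation: [0.707, -0.048, 0.705, 0.026]
wrist_force: [-0.3, 0.6, -0.1]
opening: 0.997
pos [ 0.4409 -0.3095  0.1887] jaw yaw 6.0 tilt 1.73 open 0.997 F [-0.3  0.6 -0.1] t 49.67
shift mm [38.5  6.6 -1.8] turn -6.463480420106672e-05 j7 0.81
```

```bash
python3 -m jog '[[0.0854,0,0.005,0,0],[0.0854,0,0,0,0],[0.0854,0.015,0,0,0],[0.0854,0.015,0,0,0],[0.0854,0.01,0,0,0],[0.0854,0,0,0,0],[0.0854,0,0,0,0]]'; python3 -c "
from h import *
go(.4385,-.3043,.07,6)"
```

```text
clock: 50.25
position: [0.4435, -0.2969, 0.1461]
orientation: [0.707, -0.05, 0.705, 0.032]
wrist_force: [0.6, -0.3, -0.4]
opening: 1.001
pos [ 0.4435 -0.2969  0.1461] jaw yaw 6.6 tilt 1.5 open 1.001 F [ 0.6 -0.3 -0.4] t 50.25
shift mm [76.2 -4.8 -5.9] turn 0.010607984505405926 j7 0.83
```

```bash
python3 -m jog '[[0.0854,0,-0.005,-0.005,0.01],[0.0854,0,0,0,0],[0.0854,0.012,0,0,0],[0.0854,0.015,0,0,0],[0.0854,0.012,0,0,0],[0.0854,0,0,0,0],[0.0854,0,0,0,0]]'; python3 -c "
from h import *
go(.4385,-.3043,.07,6)"
```

```text
clock: 50.83
position: [0.4404, -0.3043, 0.1068]
orientation: [0.709, -0.047, 0.703, 0.028]
wrist_force: [-0.8, -0.0, 0.9]
opening: 1.003
pos [ 0.4404 -0.3043  0.1068] jaw yaw 6.0 tilt 1.6 open 1.003 F [-0.8 -0.   0.9] t 50.83
shift mm [36.7  1.2 -2.2] turn 0.00031306587269699053 j7 0.88
```

```bash
python3 -m jog '[[0.0854,0.01,0.001,-0.002,0],[0.0854,0.01,0,0,0],[0.0854,0.008,0,0,0],[0.0854,0.005,0,0,0],[0.0854,0,0,0,0],[0.0854,0,0,0,0],[0.04,0,0,0,0],[0.04,0,0,0,0],[0.04,0,0,0,0],[0.04,0,0,0,0],[0.04,0,0,0,0],[0.04,0,0,0,0],[0.04,0,0,0,0],[0.04,0,0,0,0],[0.04,0,0,0,0]]' 40; python3 -c "
from h import *
go(.4385,-.3043,.07,6)"
```

```text
clock: 52.08
position: [0.4389, -0.3048, 0.0714]
orientation: [0.709, -0.047, 0.703, 0.027]
wrist_force: [0.5, 0.5, -1.0]
opening: 0.622
pos [ 0.4389 -0.3048  0.0714] jaw yaw 6.0 tilt 1.66 open 0.622 F [ 0.5  0.5 -1. ] t 52.08
shift mm [ 1.4  0.5 -0.3] turn 0.0002894264236336339 j7 0.93
```

```bash
python3 -m jog '[[0.04,-0.01,0,0,0],[0.04,-0.015,0,0,0],[0.04,-0.02,0,0,0],[0.04,-0.02,0,0,0],[0.04,-0.02,0,0,0],[0.04,-0.02,0,0,0],[0.04,-0.015,0,0,0],[0.04,-0.01,0,0,0],[0.04,0,0,0,0],[0.04,0,0,0,0]]'; python3 -c "
from h import *
go(.5043,-.0915,.19,6)"
```

```text
clock: 52.92
position: [0.434, -0.3007, 0.2092]
orientation: [0.707, -0.044, 0.705, 0.027]
wrist_force: [-0.1, 1.0, -4.0]
opening: 0.621
pos [ 0.434  -0.3007  0.2092] jaw yaw 5.8 tilt 1.38 open 0.621 F [-0.1  1.  -4. ] t 52.92
shift mm [ 14.6 201.4  90.9] turn -0.003803583531124968 j7 0.76
```

```bash
python3 -m jog '[[0.04,0,0.015,0.007,0],[0.04,0,0.025,0.011,0],[0.04,0,0.025,0.011,0],[0.04,0,0.025,0.011,0],[0.04,0,0.025,0.011,0],[0.04,0,0.025,0.011,0],[0.04,0,0.025,0.011,0],[0.04,0,0.018,0.009,0],[0.04,0,0.01,0.005,0],[0.04,0,0,0,0],[0.04,0,0,0,0]]'; python3 -c "
from h import *
go(.5043,-.0915,.12,6)"
```

```text
clock: 53.83
position: [0.4972, -0.0923, 0.1941]
orientation: [0.702, -0.042, 0.71, 0.025]
wrist_force: [-0.8, -0.5, -4.0]
opening: 0.619
pos [ 0.4972 -0.0923  0.1941] jaw yaw 5.4 tilt 1.57 open 0.619 F [-0.8 -0.5 -4. ] t 53.83
shift mm [74.   1.9  8.1] turn -0.009945478701271812 j7 0.26
```

```bash
python3 -m jog '[[0.04,0,0,0.007,0],[0.04,0,0,0,0],[0.04,0.015,0,0,0],[0.04,0.02,0,0,0],[0.04,0.015,0,0,0],[0.04,0.01,0,0,0],[0.04,0,0,0,0],[0.04,0,0,0,0]]'; python3 -c "
from h import *
go(.5043,-.0915,.0914,6)"
```

```text
clock: 54.5
position: [0.4995, -0.1043, 0.1314]
orientation: [0.702, -0.039, 0.711, 0.019]
wrist_force: [0.3, 0.1, -4.7]
opening: 0.619
pos [ 0.4995 -0.1043  0.1314] jaw yaw 4.6 tilt 1.8 open 0.619 F [ 0.3  0.1 -4.7] t 54.5
shift mm [39.5 13.4  6.4] turn -0.023956243319987768 j7 0.34
```

```bash
python3 -m jog '[[0.04,0,0.012,0.005,0],[0.04,0,0,0,0],[0.04,0.01,0,0,0],[0.04,0.01,0,0,0],[0.04,0.007,0,0,0],[0.04,0,0,0,0],[0.04,0,0,0,0]]'; python3 -c "
from h import *
go(.5043,-.0915,.0914,6)"
```

```text
clock: 55.08
position: [0.5048, -0.0924, 0.1038]
orientation: [0.703, -0.038, 0.71, 0.019]
wrist_force: [-0.5, -0.6, -3.8]
opening: 0.619
pos [ 0.5048 -0.0924  0.1038] jaw yaw 4.6 tilt 1.69 open 0.619 F [-0.5 -0.6 -3.8] t 55.08
shift mm [12.4  1.3 -0.3] turn -0.024749556499345782 j7 0.35
```

```bash
python3 -m jog '[[0.04,0.003,0.001,0,0],[0.04,0.003,0,0,0],[0.04,0.002,0,0,0],[0.04,0.001,0,0,0],[0.04,0,0,0,0],[0.04,0,0,0,0]]'; python3 -c "
from h import *
go(.5043,-.0915,.0914,6)"
```

```text
clock: 55.58
position: [0.5046, -0.0921, 0.094]
orientation: [0.703, -0.038, 0.71, 0.018]
wrist_force: [0.2, -0.9, -4.5]
opening: 0.617
pos [ 0.5046 -0.0921  0.094 ] jaw yaw 4.5 tilt 1.71 open 0.617 F [ 0.2 -0.9 -4.5] t 55.58
shift mm [ 2.6  0.7 -0.3] turn -0.025394822252063944 j7 0.36
```

```bash
python3 -m jog '[[0.04,0.0015,0.0005,0,0],[0.04,0.001,0,0,0],[0.04,0,0,0,0],[0.06,0,0,0,0],[0.07,0,0,0,0],[0.0854,0,0,0,0],[0.0854,0,0,0,0],[0.0854,0,0,0,0]]'; python3 -c "
from h import *
go(.5043,-.0915,.0914,6)"; python3 -m jog '[[0.0854,-0.01,0,0,0],[0.0854,-0.015,0,0,0],[0.0854,-0.02,0,0,0],[0.0854,-0.025,0,0,0],[0.0854,-0.025,0,0,0],[0.0854,-0.015,0,0,0],[0.0854,0,0,0,0],[0.0854,0,-0.025,0,0],[0.0854,0,-0.035,0,0],[0.0854,0,-0.035,0,0],[0.0854,0,-0.035,0,0],[0.0854,0,-0.035,0,0],[0.0854,0,-0.035,0,0],[0.0854,0,-0.02,0,0],[0.0854,0,0,0,0],[0.0854,0,0,0,0]]'; python3 - <<'E'
from h import *
go(0,0,0)
c=read_camera('top'); P=zmap(c); cv2.imwrite('pics/t4.png',c['image'][:,:,::-1])
b=(280,200,430,310)
for n,lo,hi in(("yel",(20,110,100),(34,255,255)),("blu",(105,120,80),(125,255,255))):
    j=mask(c,lo,hi,b,(.1,.16)); print(n,rect(c,j,.123),P[j>0].mean(0).round(4),"pad",rect(c,mask(c,lo,hi,b,(.005,.05)),.023))
print("rack",rect(c,mask(c,(78,80,30),(96,255,255),(130,180,240,320),(.025,.1)),.044))
E
```

```text
clock: 56.25
position: [0.5065, -0.0918, 0.0931]
orientation: [0.704, -0.038, 0.709, 0.018]
wrist_force: [-0.5, 0.1, 0.5]
opening: 1.0
pos [ 0.5065 -0.0918  0.0931] jaw yaw 4.5 tilt 1.64 open 1.0 F [-0.5  0.1  0.5] t 56.25
shift mm [ 1.7  0.6 -2.2] turn -0.025338477530044645 j7 0.36
clock: 57.58
position: [0.5247, -0.3166, 0.2185]
orientation: [0.705, -0.04, 0.708, 0.02]
wrist_force: [0.3, 0.6, -1.0]
opening: 1.002
pos [ 0.5247 -0.3166  0.2185] jaw yaw 4.8 tilt 1.62 open 1.002 F [ 0.3  0.6 -1. ] t 57.58
shift mm [ 211.6  365.6 -494.8] turn None j7 0.81
yel (0.4957, -0.0137, 52.7, 51.1, 1.2) [ 0.4952 -0.0139  0.1234] pad (0.4965, -0.0141, 71.5, 70.9, 6.0)
blu (0.5034, -0.0905, 37.1, 36.1, 45.9) [ 0.5033 -0.0905  0.1236] pad (0.5046, -0.0913, 70.3, 70.1, -83.7)
rack (0.517, 0.3346, 146.2, 44.9, -7.9)
```

View pics/t4.png

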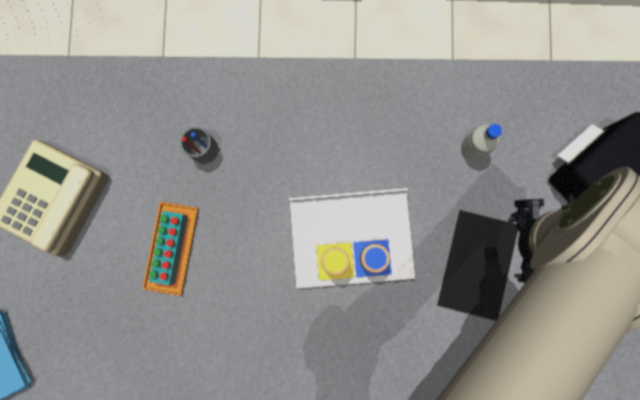

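The final view shows the jars centred on their matching coasters at (336,260) and (376,258), the rack in the tray at (171,248), and the bottle and pot where they started. The arm is clear of everything.

```bash
python3 -m jog '[[0.0854,0,0,0,0],[0.0854,0,0,0,0],[0.0854,0,0,0,0],[0.0854,0,0,0,0]]'; python3 -c "
from rig import robot
print(robot.close_job())"
```

```text
clock: 57.97
position: [0.5258, -0.3115, 0.2184]
orientation: [0.705, -0.041, 0.708, 0.023]
wrist_force: [-0.0, 0.1, 0.1]
opening: 1.004
the job is handed in; nothing more can be done
None
```

I handed the job in at about 58 s. Both jars went to the black mat, the rack went into the orange tray, and each jar went back onto its own coaster. The hand-in gave no verdict.

**Last camera checks:**
- **Jars:** both stand with lid tops at z≈0.123 m. The yellow and blue jars are each about 1.5 mm from their coaster centres (the limit is 12 mm).
- **Rack:** it is about 2 mm from the tray centre and within about 0.5° of the tray's long side.
- **Bystanders:** the sanitiser bottle and pen pot look unmoved in the last picture. I did not measure their positions.
- **Robot:** the gripper was open and clear, and the wrist force was about zero.

**What went less well:** the tool slowly tilted during fast sideways moves, reaching about 4.5°. I worked it back to about 1° with slow-up, fast-down moves before gripping the rack. Moves also drifted several millimetres, and about 30 mm while turning the rack above the tray, so I corrected before each grasp and placing. None of my final checks failed or disagreed.

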